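# Size a parcel in the measuring corner

## Task

Measure the flat brown carton in the measuring corner for the courier: push it along the table until its long side is flush against the long back fence and its end is up against the short end stop, and slide the jaw along the fence until it lies snug against the carton's other end. Only push: do not pinch the jaw or put a finger on its measuring face, do not lift or tip the carton, and leave the other things on the table where they stand.

Things in the scene. Friction and masses are not known exactly. Their poses are not given: they have to be found in the camera images.
- gauge: measuring corner fixed on the table: two aluminium fences 40 mm high, 30 mm thick, at right angles, turned a little from the world axes. Origin: inner corner of the fences, at table level. Back fence: inner face is the plane x = 0, running 460 mm along -y from the corner (fence on the +x side). End stop: inner face is the plane y = 0, running 120 mm along -x (stop on the +y side). z up
- jaw (a joint): jaw sliding on the back fence; value = opening (m, 0 to 0.40) from end stop face to jaw face, smaller as it slides to the stop (gauge +y). 2 N friction, no spring, stays put. An aluminium plate 8 mm thick, square to the fence, reaching 80 mm out, 3 to 53 mm above the table; behind it (gauge -y) a black saddle 60 mm long rides on the fence, with its knob 67 mm high, at most 4 mm in front of the fence's inner face
- jaw_push (a point): middle of the jaw plate's outer face (the side away from the end stop, where it can be pushed), 45 mm out from the back fence and 28 mm above the table; axes as the gauge's; its y in the gauge frame is -(jaw opening + 8 mm)
- jaw_face (a point): middle of the jaw's steel measuring face, the side towards the end stop (3 mm strip, part of the 8 mm plate, 80 x 50 mm), 41 mm out from the back fence and 28 mm above the table; only the carton should touch this face
- carton: the packed, closed, flat brown carton: 100 mm (its x) by 160 mm (its y), 60 mm high, 0.25 to 0.6 kg, lying loose on the table between jaw and end stop, in front of the back fence. Origin at its underside centre; +x points roughly to the back fence, +y roughly to the end stop
- carton_far_left (a point): bottom corner of the carton at its +x, +y (+50 mm, +80 mm from its origin): the one that belongs in the inner corner of the gauge
- carton_far_right (a point): bottom corner of the carton at its +x, -y (+50 mm, -80 mm from its origin)
- bowl: black ceramic bowl, 90 mm across, 58 mm high; origin at its underside centre. A bystander
- gourd: small turned wooden gourd ornament, 52 mm across, 86 mm high, standing; origin at its underside centre. A bystander
- tub: white screw tub with a green lid, 54 mm across, 55 mm high; origin at its underside centre. A bystander
- tape_roll: roll of brown parcel tape lying flat, 96 mm across, 48 mm high; origin at its underside centre. A bystander
- cube_carton: the other, nearly cubic brown carton, 90 x 90 mm and 85 mm high; origin at its underside centre. A bystander
- carving: small root-wood carving on a 70 x 55 mm plinth, about 106 mm high; origin at its underside centre. A bystander
- brush: hand brush lying on the table, about 30 mm high at most; origin at its underside. A bystander
Things that resemble listed ones, but are neither listed nor needed, are in the scene too. What is shaped like the carton but pink is not meant.

How it is judged (in metres and radians):
At the end, for the whole second after the job is handed in: Both far bottom corners of the carton are within 4 mm of the back fence's face, its far left corner is within 4 mm of the end stop's face, the jaw reads less than 165 mm (the carton is 160 mm long, so it lies snug), and the carton lies flat and at rest (x of carton_far_left in the frame of gauge between -0.004 and 0.004 m and x of carton_far_right in the frame of gauge between -0.004 and 0.004 m and y of carton_far_left in the frame of gauge between -0.004 and 0.004 m and value of joint jaw between 0.156 and 0.165 m and height (world z) of carton below 0.004 m and angle between carton's own z axis and vertical below 0.05 rad and linear speed of carton below 0.01 m/s); the robot touches nothing.
It fails at once if the jaw is pinched, or a finger is put on its measuring face (contact force between the fingers and jaw_face above 1 N).
It fails at once if the carton is lifted or tipped off the table (height (world z) of carton above 0.012 m or angle between carton's own z axis and vertical above 0.15 rad).
It fails at once if another thing on the table is moved by more than 15 mm or knocked over (distance of any of bowl, gourd, tub, tape_roll, cube_carton, carving, brush from where it was at the start of the episode above 0.015 m or angle between any of bowl, gourd, tub, tape_roll, cube_carton, carving, brush's own z axis and vertical above 0.3 rad).
It also fails if it takes over 54 s, if anything falls off the work surface, if the arm or the gripper's body presses on something with over 40 N, if the wrist force passes 120 N, or if a joint passes its speed limit or range.

## Robot

A 6-joint arm with a two-finger parallel gripper is mounted at the origin on the work surface. World frame = base frame: x ahead of the robot, y to its left, z up, the work surface at z = 0. Lengths are in m, angles in degrees, forces in N, time in s.
With the tool pointing down it reaches from about 0.35 to 0.875 m from the base axis. Payload 4.2 kg.
Tool frame: the origin (TCP) lies on the centre line of the jaws, within the pads' length; the fingertips stand 11 mm ahead of it and the grasp point (between the pads) lies 8 mm behind it; z points along the fingers, y is the line along which they close (so a half turn about z gives the same grasp; the last joint's range is limited). The gripper opens to 87 mm and grips with 3 to 60 N. Pads are 19 mm wide; open, the fingers measure 117 mm over their backs; the gripper's body (75 mm by 190 mm) begins 51 mm behind the grasp point.
Start: joints at [91.135, 22.042, 0.453, 0, -68.411, -14.817], TCP at [0.148, 0.607, 0.234] pointing down, gripper open.
Joint ranges: [-179.83, 179.83], [-69.29, 118.12], [-61.27, 80.66], [-181.25, 117.63], [-171.15, -9.14], [-177.46, 177.46]. Speed limits (degrees/s): [159.86, 159.86, 180, 180, 180, 180].

## Interface

Orientations are given as a 3x3 rotation matrix whose columns are the frame's x, y, z axes.
In Python, from station import r gives the robot as it stands.
- The arm moves only by the tool servo_tool, never from a script. Its argument "commands" is a list that holds one entry, the list of rows, each a list of 7 numbers: the closure, from 0 (fully open) to 1 (shut), then the shift along the tool's x, y, z in mm, then the turn, a rotation vector about the tool's x, y, z in rad. In form: [[[claw, x, y, z, ax, ay, az], ...]]. A call has exactly 5 rows; each row is the pose to reach, as a shift and turn from the pose commanded when the call began, along the tool's axes at that moment; what a row does not reach only later rows make up. A row lasts 1/10 s, in which the tool goes at most 50 mm and 8.59 degrees, less where a joint would pass 70% of its speed; a pose out of reach is approached as far as the arm can. A call with a gripper value outside its range is refused whole. The fingers move at their own pace and stop on an object; the grip force is fixed at half the most. Time passes only in rows, so rows that repeat a pose let the fingers close, or fill a call up. It gives the time, the measured TCP pose, the force, the opening and the grip force at its end, in the units of the state.
- r.sense(): the state, without advancing time (a new reading comes with each control period).
- r.capture(name): name is "scene" or "top" or "wrist"; returns a dict with "pixels" (480x640x3 uint8, red, green, blue), "camera_matrix" (3x3 intrinsics, pixels), "dist" ([k1, k2, p1, p2, k3] as OpenCV has them; the pictures are not rectified), "R" (3x3) and "t" (3): a world point X has camera coordinates R X + t. Camera axes: x right, y down, z forward; pixel columns grow to the right and rows downward; lengths in m; the calibration is good to about 2 mm. A picture is of the moment at which its call begins. There is no depth.
- r.finish_job(): hands the job in; it is judged then, once.
The state is a dict: "time_s": time; "joints": joint angles; "joint_velocities": joint speeds; "effort": joint torques, N m; "tcp_pos": TCP position; "ee_rot": TCP orientation; "wrist_force": force on the tool from outside, world axes, zero at the start; "moment": the same for the moment, N m; "gripper_width": opening from 0.0 (shut) to 1.0 (fully open); "gripper_force": force on a finger pad.
Only numpy, scipy, OpenCV 4.12 (cv2) and the standard library are available. Lean on these libraries where they do the work, as an engineer would, in place of code of your own. Each camera call takes 0.05 s, during which the arm holds its last target. There are 200 camera calls.

## Working session

There is one attempt and no reset: what is moved stays moved. The work goes in short steps, Python scripts to look and compute and a tool call to move; the robot and the scene stay as the last step left them, time stands still between calls to the robot, and variables do not carry over. Pictures are saved under pics/ and viewed, at most 10 in all, crops included, and the job is handed in when it is done.

Besides the shell and the picture viewer there is one more tool, called after "Emit:" by a JSON object that holds its "method" and its "body", one argument or row to a line. servo_tool: Moves the arm, as the interface text tells. Its arguments: {"type":"object","properties":{"commands":{"type":"array","items":{"type":"array","items":{"type":"array","items":{"type":"number"}}}}},"required":["commands"]}

```bash
mkdir -p pics
cat > h.py <<'E'
import numpy as np, cv2
from station import r
def ray(c,uv,z):
    p=cv2.undistortPoints(np.array(uv,float).reshape(-1,1,2),np.array(c["camera_matrix"]),np.array(c["dist"])).reshape(-1,2)
    R=np.array(c["R"]);t=np.array(c["t"]);o=-R.T@t
    d=np.c_[p,np.ones(len(p))]@R
    return o+d*((z-o[2])/d[:,2])[:,None]
def proj(c,X):
    R=np.array(c["R"])
    return cv2.projectPoints(np.array(X,float).reshape(-1,1,3),cv2.Rodrigues(R)[0],np.array(c["t"],float),np.array(c["camera_matrix"]),np.array(c["dist"]))[0].reshape(-1,2)
E
python3 - <<'E'
from h import *
import pickle
for n in("top","scene"):
    c=r.capture(n); pickle.dump(c,open(n+".pkl","wb"))
    cv2.imwrite(f"pics/{n}0.png",c["pixels"][:,:,::-1]); print(n,-np.array(c["R"]).T@c["t"])
s=r.sense();print(s["time_s"],s["tcp_pos"],s["ee_rot"],s["gripper_width"])
E
```

```text
top [ 0.2961229  -0.04433842  1.2809745 ]
scene [1.14797818 0.3633771  0.97538613]
0.1 [0.14768625 0.60676851 0.23258799] [[ 9.71587331e-01 -2.36681067e-01 -3.60823821e-04]
 [-2.36681321e-01 -9.71585470e-01 -1.90452431e-03]
 [ 1.00193664e-04  1.93581195e-03 -9.99998121e-01]] 0.9967033704704837
```

View pics/top0.png

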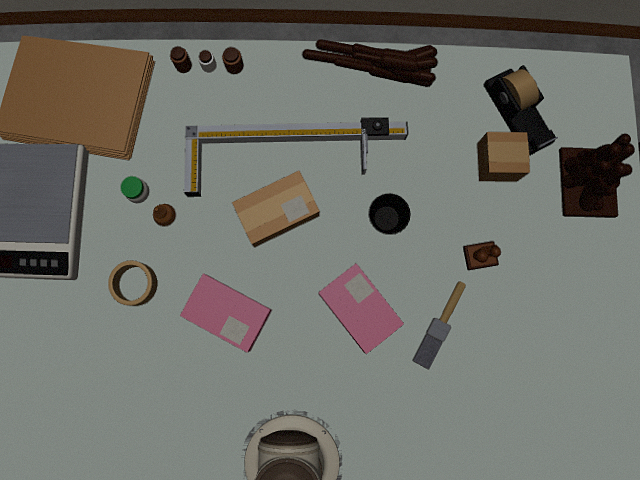

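View pics/scene0.png

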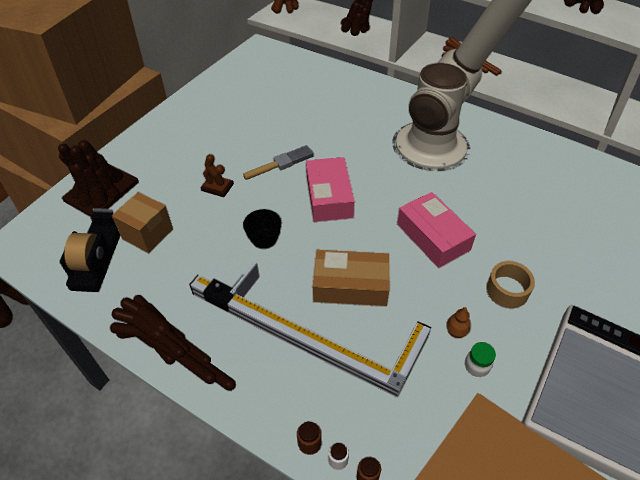

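Flat brown things: the carton at top (276,208), the cube at (503,156), the cardboard stack at (75,95). The pink ones at (226,313) and (361,308) are decoys. The one at (276,208) fits because it is flat, brown and about 160x100 mm, lying between jaw (364,150) and stop (192,165). I'll confirm with a crop and measure.

Run:
```python
from h import *
import pickle
c=pickle.load(open("top.pkl","rb"));im=c["pixels"]
x0,y0=170,105
cv2.imwrite("pics/crop1.png",cv2.resize(im[y0:y0+150,x0:x0+250,::-1],None,fx=3.2,fy=3.2,interpolation=cv2.INTER_CUBIC))
hsv=cv2.cvtColor(im,cv2.COLOR_RGB2HSV)
m=((hsv[...,0]<22)&(hsv[...,0]>8)&(hsv[...,1]>60)).astype(np.uint8)
m[:160]=0;m[255:]=0;m[:,:225]=0;m[:,330:]=0
m=cv2.morphologyEx(m,cv2.MORPH_CLOSE,np.ones((15,15)))
k=max(cv2.findContours(m,0,2)[0],key=cv2.contourArea)
print(cv2.contourArea(k),cv2.approxPolyDP(k,4,True).reshape(-1,2).tolist(),cv2.boxPoints(cv2.minAreaRect(k)).tolist())
print(proj(c,[[.148,.607,.23],[0,0,0],[.5,0,0],[.5,.2,0]]))
for n,uv,z in(("bowl",(390,214),.058),("gourd",(164,215),.05),("tub",(133,187),.055),("tape",(132,283),.048),("cube",(503,156),.085)): print(n,ray(c,uv,z).round(3))
```

```text
3639.5 [[299, 171], [232, 202], [254, 246], [317, 216]] [[231.0882110595703, 202.13308715820312], [299.52264404296875, 169.626708984375], [320.95458984375, 214.74655151367188], [252.5201416015625, 247.2529296875]]
[[-39.36451753 389.30405557]
 [291.42876961 462.02129254]
 [297.54965716 228.17506559]
 [207.30936601 226.13956614]]
bowl [[ 0.526 -0.197  0.058]]
gourd [[0.514 0.286 0.05 ]]
tub [[0.573 0.357 0.055]]
tape [[0.367 0.346 0.048]]
cube [[ 0.652 -0.436  0.085]]
```

View pics/crop1.png

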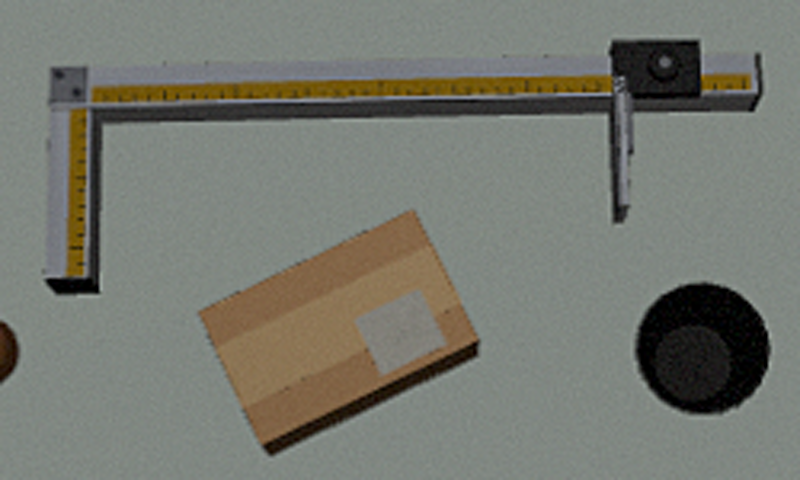

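The crop shows the carton with its top corners at about (232,202), (299,171), (319,212) and (254,244). The fence's inner corner is at (198,138) and the jaw plate runs (361,142) to (364,174).

```bash
cat > g.py <<'E'
from h import *
import pickle
c=pickle.load(open("top.pkl","rb"))
C=ray(c,[(232.5,202.5),(299,170.6),(319.4,212.2),(253.8,244.4)],.06)
F=ray(c,[(170+91/3.2,105+107/3.2),(170+755/3.2,105+96/3.2),(170+87/3.2,105+277/3.2)],.04)
J=ray(c,[(170+614/3.2,105+208/3.2)],.053)
o=F[0,:2]; gy=(F[0]-F[1])[:2]; gy/=np.linalg.norm(gy); gx=np.array([gy[1],-gy[0]])
G=np.array([gx,gy])  # world->gauge: G@(p-o)
def tog(p): return (np.array(p)[...,:2]-o)@G.T
def tow(q): return np.array(q)@G+o
E
python3 - <<'E'
from g import *
print("o",o,"yaw",np.degrees(np.arctan2(gx[1],gx[0])),np.linalg.norm(F[0]-F[1]),tog(F[2]))
print("carton",C.round(3).tolist(),tog(C).round(3).tolist(),[np.linalg.norm(C[i]-C[i-1]).round(4) for i in range(4)])
ce=C.mean(0);e=(C[0]-C[1]);print("ce",tog(ce),"rel yaw",np.degrees(np.arctan2(*( -(G@e[:2])[0],(G@e[:2])[1]))))
print("jaw tip",tog(J))
for n,p in(("bowl",(.526,-.197)),("gourd",(.514,.286)),("tub",(.573,.357)),("tcp",(.148,.607))):print(n,tog(p))
E
```

```text
o [0.68916325 0.22326193] yaw 2.246987602461122 0.45812146442290286 [-1.20220583e-01  1.10346207e-04]
carton [[0.542, 0.137, 0.06], [0.615, -0.002, 0.06], [0.526, -0.047, 0.06], [0.454, 0.089, 0.06]] [[-0.15, -0.08], [-0.083, -0.222], [-0.174, -0.264], [-0.24, -0.125]] [np.float64(0.1011), np.float64(0.157), np.float64(0.1004), np.float64(0.1535)]
ce [-0.16178553 -0.1727644 ] rel yaw 25.321584576018513
jaw tip [[-0.08182295 -0.35696678]]
bowl [-0.17951512 -0.4135416 ]
gourd [-0.17256877  0.06955751]
tub [-0.11083042  0.13818969]
tcp [-0.52570182  0.40466055]
```

Emit:
{"method": "servo_tool", "body": {
  "commands": [
    [[0,31,38,0,0,0,-0.056],[0,62,76,0,0,0,-0.112],[0,93,114,0,0,0,-0.168],[0,124,152,0,0,0,-0.224],[0,155,190,0,0,0,-0.278]]
  ]
}}

```text
time_s: 0.6
tcp_pos: [0.2538, 0.3838, 0.2332]
ee_rot: [[0.999, 0.042, -0.0], [0.042, -0.999, -0.001], [-0.0, 0.001, -1.0]]
wrist_force: [1.8, -0.1, 0.5]
gripper_width: 0.997
gripper_force: 0.0
```

Emit:
{"method": "servo_tool", "body": {
  "commands": [
    [[0,19,44,0,0,0,0],[0,38,88,0,0,0,0],[0,57,132,0,0,0,0],[0,76,176,0,0,0,0],[0,95,220,0,0,0,0]]
  ]
}}

```text
time_s: 1.1
tcp_pos: [0.3571, 0.1679, 0.2336]
ee_rot: [[0.999, 0.04, 0.0], [0.04, -0.999, 0.0], [0.0, -0.0, -1.0]]
wrist_force: [1.3, -0.0, -0.0]
gripper_width: 1.0
gripper_force: 0.0
```

Emit:
{"method": "servo_tool", "body": {
  "commands": [
    [[0,19,45,0,0,0,0],[0,38,90,0,0,0,0],[0,58,135,20,0,0,0],[0,58,135,60,0,0,0],[0,58,135,100,0,0,0]]
  ]
}}

```text
time_s: 1.6
tcp_pos: [0.4208, 0.0355, 0.1327]
ee_rot: [[0.999, 0.035, 0.002], [0.035, -0.999, 0.001], [0.002, -0.001, -1.0]]
wrist_force: [0.5, -0.1, -1.2]
gripper_width: 1.002
gripper_force: 0.0
```

Emit:
{"method": "servo_tool", "body": {
  "commands": [
    [[0,0,0,40,0,0,0],[0,0,0,75,0,0,0],[0,0,0,95,0,0,0],[0,0,0,103,0,0,0],[0,0,0,103,0,0,0]]
  ]
}}

```text
time_s: 2.1
tcp_pos: [0.4198, 0.037, 0.0298]
ee_rot: [[0.999, 0.039, -0.002], [0.039, -0.999, -0.001], [-0.002, 0.001, -1.0]]
wrist_force: [0.4, -0.0, 0.7]
gripper_width: 1.002
gripper_force: 0.0
```

Run:
```python
from g import *
s=r.sense();print(s["tcp_pos"],tog(s["tcp_pos"]),s["ee_rot"][0])
c=r.capture("top");cv2.imwrite("pics/top1.png",c["pixels"][:,:,::-1])
```

```text
[0.41976277 0.03699787 0.02978485] [-0.27649624 -0.17555838] [ 0.9992263   0.03926333 -0.00228067]
```

View pics/top1.png

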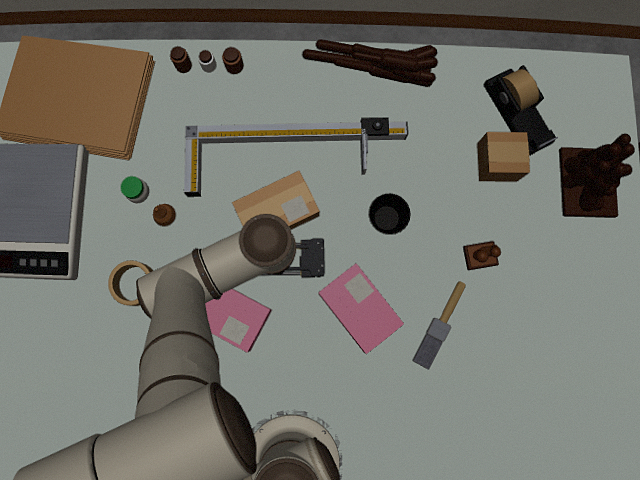

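The picture shows the fingers at about (290,260), just behind the carton and clear of the pink boxes. Now I'll push towards the back fence.

Emit:
{"method": "servo_tool", "body": {
  "commands": [
    [[0,10,0,0,0,0,0],[0,20,0,0,0,0,0],[0,30,0,0,0,0,0],[0,40,0,0,0,0,0],[0,50,0,0,0,0,0]]
  ]
}}

```text
time_s: 2.65
tcp_pos: [0.471, 0.0392, 0.0307]
ee_rot: [[0.999, 0.039, -0.0], [0.039, -0.999, 0.0], [-0.0, -0.0, -1.0]]
wrist_force: [-1.1, -0.5, -0.5]
gripper_width: 0.996
gripper_force: 0.7
```

Emit:
{"method": "servo_tool", "body": {
  "commands": [
    [[0,10,0,0,0,0,0],[0,20,0,0,0,0,0],[0,30,0,0,0,0,0],[0,40,0,0,0,0,0],[0,50,0,0,0,0,0]]
  ]
}}

```text
time_s: 3.15
tcp_pos: [0.521, 0.0412, 0.0305]
ee_rot: [[0.999, 0.039, -0.0], [0.039, -0.999, 0.0], [-0.0, -0.0, -1.0]]
wrist_force: [-0.7, 1.0, -1.0]
gripper_width: 0.997
gripper_force: 0.6
```

Run:
```python
from g import *
s=r.sense();print(s["tcp_pos"],tog(s["tcp_pos"]),s["ee_rot"][0])
c=r.capture("scene");cv2.imwrite("pics/sc2.png",c["pixels"][:,:,::-1])
```

```text
[0.52103615 0.04122267 0.03045006] [-0.17513508 -0.17530748] [ 9.99233831e-01  3.91375544e-02 -5.62685803e-05]
```

View pics/sc2.png

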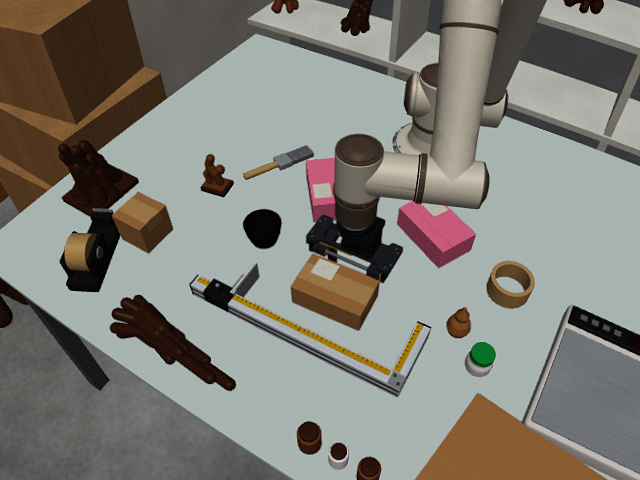

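The carton, at about (335,290), is now almost parallel to the fence and nothing else has moved. I'll keep pushing.

Emit:
{"method": "servo_tool", "body": {
  "commands": [
    [[0,10,0,0,0,0,0],[0,20,0,0,0,0,0],[0,30,0,0,0,0,0],[0,40,0,0,0,0,0],[0,50,0,0,0,0,0]]
  ]
}}

```text
time_s: 3.7
tcp_pos: [0.571, 0.0431, 0.0304]
ee_rot: [[0.999, 0.039, -0.0], [0.039, -0.999, -0.0], [-0.0, 0.0, -1.0]]
wrist_force: [-1.4, 0.1, -0.1]
gripper_width: 0.999
gripper_force: 0.7
```

Emit:
{"method": "servo_tool", "body": {
  "commands": [
    [[0,3,0,0,0,0,0],[0,6,0,0,0,0,0],[0,9,0,0,0,0,0],[0,12,0,0,0,0,0],[0,14,0,0,0,0,0]]
  ]
}}

```text
time_s: 4.2
tcp_pos: [0.5843, 0.0437, 0.0305]
ee_rot: [[0.999, 0.039, 0.0], [0.039, -0.999, 0.0], [0.0, -0.0, -1.0]]
wrist_force: [-2.3, -0.4, 0.3]
gripper_width: 0.999
gripper_force: 1.1
```

Emit:
{"method": "servo_tool", "body": {
  "commands": [
    [[0,1,0,0,0,0,0],[0,2,0,0,0,0,0],[0,3,0,0,0,0,0],[0,4,0,0,0,0,0],[0,4,0,0,0,0,0]]
  ]
}}

```text
time_s: 4.7
tcp_pos: [0.5855, 0.0435, 0.0305]
ee_rot: [[0.999, 0.04, -0.005], [0.04, -0.999, -0.001], [-0.005, 0.001, -1.0]]
wrist_force: [-8.5, 0.8, 5.1]
gripper_width: 0.997
gripper_force: 4.1
```

Flush against the fence (8 N). I'll back off, rise, close the gripper and go behind the jaw.

Emit:
{"method": "servo_tool", "body": {
  "commands": [
    [[0,-15,0,0,0,0,0],[0,-40,0,0,0,0,0],[0,-40,0,-40,0,0,0],[1,-40,0,-85,0,0,0],[1,-40,0,-100,0,0,0]]
  ]
}}

```text
time_s: 5.2
tcp_pos: [0.552, 0.0432, 0.1361]
ee_rot: [[0.999, 0.041, 0.012], [0.041, -0.999, 0.002], [0.012, -0.002, -1.0]]
wrist_force: [0.6, 0.4, 0.7]
gripper_width: 0.895
gripper_force: 0.0
```

Emit:
{"method": "servo_tool", "body": {
  "commands": [
    [[1,10,40,0,0,0,0],[1,30,85,0,0,0,0],[1,50,130,0,0,0,0],[1,70,175,0,0,0,0],[1,90,215,0,0,0,0]]
  ]
}}

```text
time_s: 5.7
tcp_pos: [0.6484, -0.1714, 0.1313]
ee_rot: [[0.999, 0.039, 0.003], [0.039, -0.999, -0.001], [0.003, 0.001, -1.0]]
wrist_force: [1.3, 0.3, 0.5]
gripper_width: 0.448
gripper_force: 0.0
```

Run:
```python
from g import *
s=r.sense();print(s["tcp_pos"],tog(s["tcp_pos"]),s["ee_rot"][0],s["gripper_width"])
c=r.capture("scene");cv2.imwrite("pics/sc3.png",c["pixels"][:,:,::-1])
```

```text
[ 0.64836092 -0.17143569  0.13130534] [-0.05624597 -0.39279438] [0.99922889 0.03911245 0.00344115] 0.447669523557351
```

View pics/sc3.png

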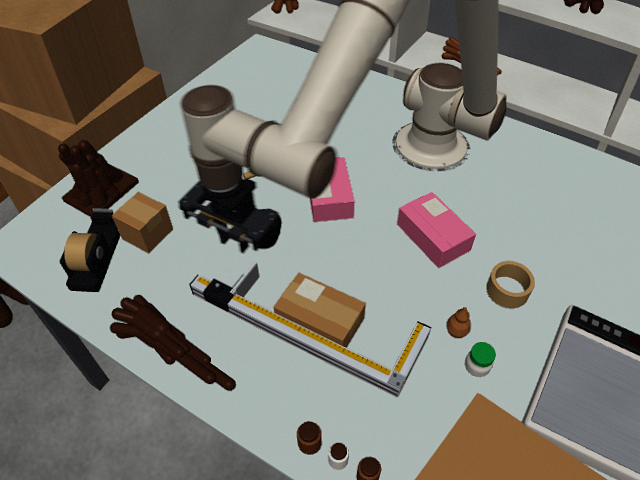

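The carton lies flush along the fence at about (320,308), and the gripper is above the area behind the jaw at (232,285).

Emit:
{"method": "servo_tool", "body": {
  "commands": [
    [[1,5,12,0,0,0,0],[1,11,23,0,0,0,0],[1,11,23,0,0,0,0],[1,11,23,0,0,0,0],[1,11,23,0,0,0,0]]
  ]
}}

```text
time_s: 6.25
tcp_pos: [0.6583, -0.1905, 0.1309]
ee_rot: [[0.999, 0.041, 0.0], [0.041, -0.999, 0.0], [0.0, -0.0, -1.0]]
wrist_force: [-0.7, -0.3, -0.3]
gripper_width: 0.017
gripper_force: 0.0
```

Emit:
{"method": "servo_tool", "body": {
  "commands": [
    [[1,0,0,35,0,0,0],[1,0,0,65,0,0,0],[1,0,0,85,0,0,0],[1,0,0,95,0,0,0],[1,0,0,95,0,0,0]]
  ]
}}

```text
time_s: 6.75
tcp_pos: [0.6576, -0.1908, 0.0343]
ee_rot: [[0.999, 0.04, -0.003], [0.04, -0.999, 0.0], [-0.003, -0.0, -1.0]]
wrist_force: [0.2, -0.1, 1.1]
gripper_width: 0.007
gripper_force: 0.0
```

Run:
```python
from g import *
s=r.sense();print(s["tcp_pos"],tog(s["tcp_pos"]),s["wrist_force"],s["gripper_width"])
```

```text
[ 0.65755352 -0.1908184   0.03430143] [-0.04782038 -0.41252261] [ 0.16337108 -0.1316733   1.14917235] 0.007259211623151288
```

Emit:
{"method": "servo_tool", "body": {
  "commands": [
    [[1,0,-10,0,0,0,0],[1,0,-20,0,0,0,0],[1,0,-30,0,0,0,0],[1,0,-40,0,0,0,0],[1,0,-50,0,0,0,0]]
  ]
}}

```text
time_s: 7.25
tcp_pos: [0.657, -0.141, 0.0367]
ee_rot: [[0.999, 0.04, 0.002], [0.04, -0.999, -0.001], [0.002, 0.001, -1.0]]
wrist_force: [0.1, -2.4, 1.9]
gripper_width: 0.003
gripper_force: 1.4
```

Emit:
{"method": "servo_tool", "body": {
  "commands": [
    [[1,0,-10,0,0,0,0],[1,0,-20,0,0,0,0],[1,0,-30,0,0,0,0],[1,0,-40,0,0,0,0],[1,0,-50,0,0,0,0]]
  ]
}}

```text
time_s: 7.75
tcp_pos: [0.6547, -0.0909, 0.0357]
ee_rot: [[0.999, 0.039, 0.0], [0.039, -0.999, -0.0], [0.0, 0.0, -1.0]]
wrist_force: [0.8, -2.4, 2.8]
gripper_width: 0.006
gripper_force: 1.5
```

Emit:
{"method": "servo_tool", "body": {
  "commands": [
    [[1,0,-8,0,0,0,0],[1,0,-16,0,0,0,0],[1,0,-24,0,0,0,0],[1,0,-32,0,0,0,0],[1,0,-40,0,0,0,0]]
  ]
}}

```text
time_s: 8.25
tcp_pos: [0.653, -0.0515, 0.0356]
ee_rot: [[0.999, 0.039, 0.0], [0.039, -0.999, -0.001], [0.0, 0.001, -1.0]]
wrist_force: [0.9, -4.5, 3.3]
gripper_width: 0.001
gripper_force: 2.4
```

Emit:
{"method": "servo_tool", "body": {
  "commands": [
    [[1,0,-8,0,0,0,0],[1,0,-16,0,0,0,0],[1,0,-24,0,0,0,0],[1,0,-32,0,0,0,0],[1,0,-40,0,0,0,0]]
  ]
}}

```text
time_s: 8.75
tcp_pos: [0.6512, -0.0112, 0.0356]
ee_rot: [[0.999, 0.039, -0.0], [0.039, -0.999, -0.0], [-0.0, 0.0, -1.0]]
wrist_force: [0.9, -4.3, 3.8]
gripper_width: 0.005
gripper_force: 2.6
```

Run:
```python
from g import *
s=r.sense();print(s["tcp_pos"],tog(s["tcp_pos"]),s["wrist_force"],s["gripper_width"])
c=r.capture("scene");cv2.imwrite("pics/sc4.png",c["pixels"][:,:,::-1])
```

```text
[ 0.65122123 -0.01118     0.03560675] [-0.04710467 -0.23277407] [ 0.90510398 -4.27315549  3.79557283] 0.0051930024468876505
```

View pics/sc4.png

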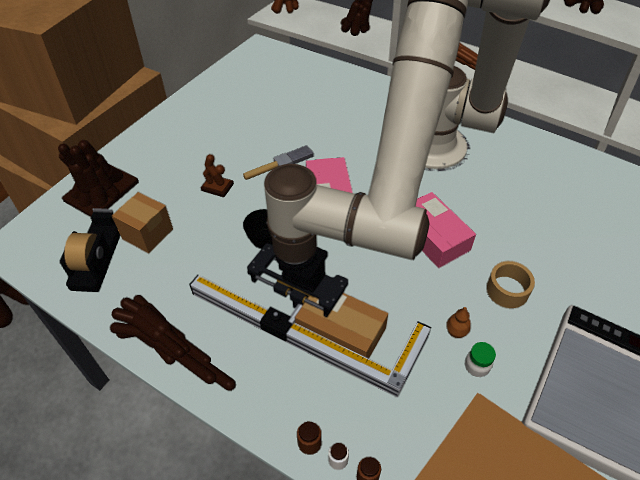

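The jaw, saddle at (277,322), is pushing the carton along the fence and it stays parallel; about 50 mm remain to the stop.

Emit:
{"method": "servo_tool", "body": {
  "commands": [
    [[1,0,-8,0,0,0,0],[1,0,-16,0,0,0,0],[1,0,-24,0,0,0,0],[1,0,-32,0,0,0,0],[1,0,-40,0,0,0,0]]
  ]
}}

```text
time_s: 9.3
tcp_pos: [0.6495, 0.0287, 0.0355]
ee_rot: [[0.999, 0.039, -0.001], [0.039, -0.999, -0.0], [-0.001, 0.0, -1.0]]
wrist_force: [0.0, -4.6, 3.0]
gripper_width: 0.006
gripper_force: 2.7
```

Emit:
{"method": "servo_tool", "body": {
  "commands": [
    [[1,0,-2,0,0,0,0],[1,0,-4,0,0,0,0],[1,0,-6,0,0,0,0],[1,0,-8,0,0,0,0],[1,0,-9,0,0,0,0]]
  ]
}}

```text
time_s: 9.8
tcp_pos: [0.6491, 0.0372, 0.0354]
ee_rot: [[0.999, 0.039, -0.001], [0.039, -0.999, -0.0], [-0.001, 0.0, -1.0]]
wrist_force: [-0.4, -4.6, 2.8]
gripper_width: 0.008
gripper_force: 2.5
```

Gauge y is about -0.184, so I'll creep until the force rises.

Emit:
{"method": "servo_tool", "body": {
  "commands": [
    [[1,0,-1,0,0,0,0],[1,0,-2,0,0,0,0],[1,0,-3,0,0,0,0],[1,0,-4,0,0,0,0],[1,0,-4,0,0,0,0]]
  ]
}}

```text
time_s: 10.3
tcp_pos: [0.649, 0.0414, 0.0355]
ee_rot: [[0.999, 0.039, -0.0], [0.039, -0.999, 0.0], [-0.0, -0.0, -1.0]]
wrist_force: [-0.3, -4.1, 3.1]
gripper_width: 0.008
gripper_force: 2.1
```

Emit:
{"method": "servo_tool", "body": {
  "commands": [
    [[1,0,-1,0,0,0,0],[1,0,-2,0,0,0,0],[1,0,-3,0,0,0,0],[1,0,-4,0,0,0,0],[1,0,-4,0,0,0,0]]
  ]
}}

```text
time_s: 10.8
tcp_pos: [0.6489, 0.044, 0.0355]
ee_rot: [[0.999, 0.039, -0.001], [0.039, -0.999, -0.002], [-0.001, 0.002, -1.0]]
wrist_force: [0.3, -8.4, 3.9]
gripper_width: 0.005
gripper_force: 4.4
```

Emit:
{"method": "servo_tool", "body": {
  "commands": [
    [[1,0,-1,0,0,0,0],[1,0,-2,0,0,0,0],[1,0,-3,0,0,0,0],[1,0,-3,0,0,0,0],[1,0,-3,0,0,0,0]]
  ]
}}

```text
time_s: 11.3
tcp_pos: [0.6488, 0.0442, 0.0355]
ee_rot: [[0.999, 0.038, -0.002], [0.038, -0.999, -0.004], [-0.002, 0.004, -1.0]]
wrist_force: [1.7, -16.9, 3.1]
gripper_width: 0.006
gripper_force: 8.6
```

Emit:
{"method": "servo_tool", "body": {
  "commands": [
    [[1,0,10,0,0,0,0],[1,0,25,0,0,0,0],[1,0,25,-40,0,0,0],[1,0,25,-80,0,0,0],[1,-40,25,-100,0,0,0]]
  ]
}}

```text
time_s: 11.8
tcp_pos: [0.6156, 0.0227, 0.1388]
ee_rot: [[0.999, 0.04, 0.011], [0.04, -0.999, 0.002], [0.011, -0.002, -1.0]]
wrist_force: [-1.2, 2.2, 0.0]
gripper_width: 0.008
gripper_force: 0.0
```

Snug at 17 N with no further travel. I'll move clear and check.

Emit:
{"method": "servo_tool", "body": {
  "commands": [
    [[1,-45,0,-20,0,0,0],[1,-90,0,-40,0,0,0],[1,-135,0,-60,0,0,0],[1,-180,0,-80,0,0,0],[1,-200,0,-80,0,0,0]]
  ]
}}

```text
time_s: 12.3
tcp_pos: [0.4084, 0.0142, 0.2178]
ee_rot: [[0.999, 0.04, 0.005], [0.04, -0.999, 0.004], [0.005, -0.003, -1.0]]
wrist_force: [0.4, 0.2, -0.0]
gripper_width: 0.005
gripper_force: 0.0
```

Run:
```python
from g import *
a=r.capture("top")["pixels"][110:210,180:300];b=r.capture("scene")["pixels"][280:400,230:440]
cv2.imwrite("pics/top5.png",cv2.resize(a[:,:,::-1],None,fx=6,fy=6,interpolation=cv2.INTER_CUBIC))
cv2.imwrite("pics/sc5.png",cv2.resize(b[:,:,::-1],None,fx=3.8,fy=3.8,interpolation=cv2.INTER_CUBIC))
```

```text
(no output)
```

View pics/top5.png

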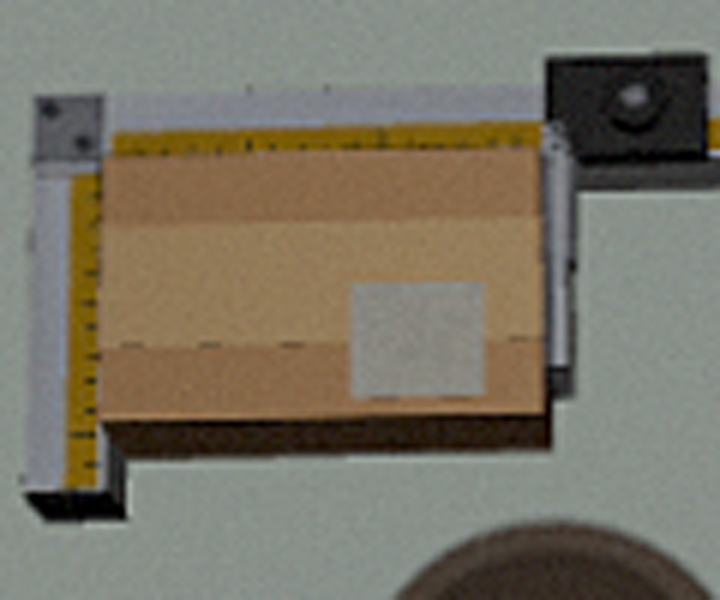

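View pics/sc5.png

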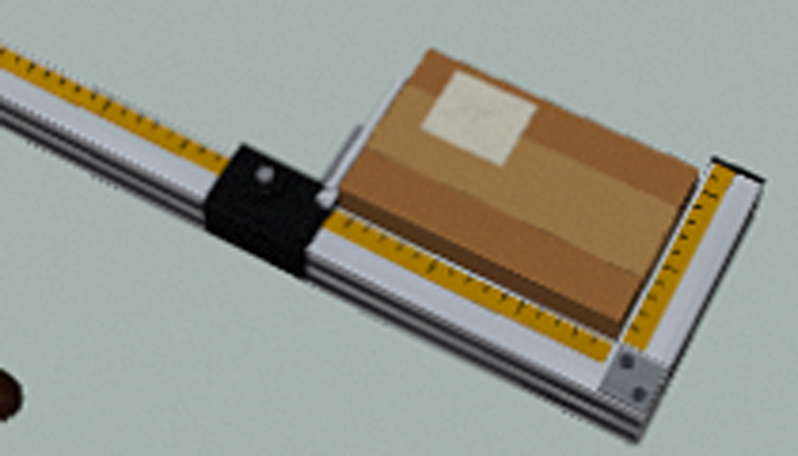

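Run:
```python
from g import *
print(tog(ray(c,[(180+x/6-.4,110+y/6-.4) for x,y in((103,155),(540,148),(550,415),(101,421))],.06)).round(4).tolist())
```

```text
[[0.0004, -0.0002], [-0.0005, -0.1591], [-0.0998, -0.1625], [-0.0989, -0.0018]]
```

Measured within about 1 mm of both fences, length about 160 mm. Handing in.

```bash
python3 -c "
from station import r
print(r.finish_job())"
```

```text
the job is handed in; nothing more can be done
None
```

I handed the job in with the carton flush against the back fence and end stop and the jaw snug on its other end. The last picture puts its corners within about 2 mm of both fences, and no verdict came back.

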